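# Release the jammed fittings drawer

## Robot

A 6-joint arm with a two-finger parallel gripper is mounted at the origin on the work surface. World frame = base frame: x ahead of the robot, y to its left, z up, the work surface at z = 0. Lengths are in m, angles in rad, forces in N, time in s.
With the tool pointing down it reaches from about 0.4 to 0.825 m from the base axis. Payload 7 kg.
Tool frame: the origin (TCP) lies between the finger pads; the fingertips stand ctrl.finger_overhang ahead of it and the grasp point (between the pads) lies 5 mm behind it (ctrl.finger_overhang is the distance from the TCP to the fingertips, in m); z points along the fingers, y is the line along which they close (so a half turn about z gives the same grasp; the last joint's range is limited). The gripper opens to 88 mm and grips with 3 to 60 N. Pads are 19 mm wide; open, the fingers measure 130 mm over their backs; the gripper's body (78 mm by 193 mm) begins 47 mm behind the grasp point.
Start: joints at [-0.832, 0.359, 0.012, 0, -1.224, -0.288], TCP at [0.294, -0.608, 0.241] pointing down, gripper open.
Joint ranges: [-3.07, 3.07], [-1.43, 2.12], [-1.02, 1.25], [-3.03, 1.67], [-3.05, -0], [-3.03, 3.03]. Speed limits (rad/s): [2.39, 2.39, 3.01, 3.14, 3.14, 3.14].

## Interface

Orientations are given as [roll, pitch, yaw] about the fixed x, y, z axes, in that order (R = Rz(yaw) Ry(pitch) Rx(roll)).
In Python, from bench import ctrl gives the robot as it stands. The module is installed in compiled form; this text tells all that it offers.
- The arm moves only by the tool carry_out, never from a script. Its argument "commands" is a list of rows, each a list of 3 entries, a list of its own where there are three numbers: the finger opening in mm, from 0 to 87.6, then the shift along the tool's x, y, z in units of 50 mm (1.0 is 50 mm), then the turn, a rotation vector about the tool's x, y, z in degrees. A call has exactly 10 rows; each row shifts and turns the commanded pose from where the row before left it, along the tool's axes as they then stand; what a row does not reach is not made up. A row lasts 1/10 s, in which the tool goes at most 50 mm and 8.59 degrees, less where a joint would pass 70% of its speed; a pose out of reach is approached as far as the arm can. A call is refused whole if a number of a shift passes 1 or a number of a turn 8.59, either way. A call with a gripper value outside its range is refused whole. The fingers move at their own pace and stop on an object; "newtons" is the grip in N (left out, the last holds). Time passes only in rows, so rows that do not move let the fingers close, or fill a call up. It gives the time, the measured TCP pose, the force, the opening and the grip force at its end, in the units of the state.
- ctrl.sense(): the state, without advancing time (a new reading comes with each control period).
- ctrl.snapshot(name): name is "scene" or "side" or "wrist"; returns (picture, depth): 420x560x3 uint8, red, green, blue; 420x560 float32, m along the optical axis (not along the pixel's ray), 0 where there is no reading.
- ctrl.calibration(name): a dict with "camera_matrix" (3x3 intrinsics, pixels), "D" ([k1, k2, p1, p2, k3] as OpenCV has them; the pictures are not rectified), "world_from_camera" (4x4, takes a point from camera to world coordinates). Camera axes: x right, y down, z forward; pixel columns grow to the right and rows downward; lengths in m; the calibration is good to about 2 mm. A picture is of the moment at which its call begins: read the wrist's pose just before it. calibration takes no time and is no camera call; for the wrist camera it gives the pose at the moment of the call.
- ctrl.finish_job(): hands the job in; it is judged then, once.
The state is a dict: "time": time; "joint_positions": joint angles; "joint_vel": joint speeds; "joint_efforts": joint torques, N m; "position": TCP position; "ee_rot": TCP orientation; "contact_force": force on the tool from outside, world axes, zero at the start; "moment": the same for the moment, N m; "width": opening from 0.0 (shut) to 1.0 (fully open); "grip_force": force on a finger pad.
Only numpy, scipy, OpenCV 4.12 (cv2) and the standard library are available. Lean on these libraries where they do the work, as an engineer would, in place of code of your own. Each camera call takes 0.05 s, during which the arm holds its last target. There are 200 camera calls.

## Task

The drawer of the small grey fittings cabinet is shut by its spring catch. Take the release dowel (the tool with the straight round wooden grip) from the tool block, push it gently through the hole in the cabinet's top to press the catch down without forcing it against its stop, and keep it pressed until the drawer has slid all the way out by itself. Then put the dowel back upright and fully home in the block hole it came from and let go, leaving everything else as it stands.

Things in the scene. Friction and masses are not known exactly. Their poses are not given: they have to be found in the camera images.
- dowel: release dowel, loose, about 70 g, upright in a hole of the tool block: pale wooden rod 8 mm thick, 50 mm long, its lowest 6 mm tapering to a flat 5 mm tip, under a straight cylindrical darker wooden grip 23 mm wide, 65 mm tall. Origin at the tip, z up the axis: grip from z = 50 to 115 mm. Stored, its shoulder rests on the block, only the grip shows and the tip is 10 mm above the table
- tool_block: fixed dark wooden block 70 (x) x 170 (y) x 60 mm high, origin at the centre of its underside; in its top three round holes 11 mm wide, 55 mm deep, in a row at y = -55, 0 and +55 mm. Each holds one tool, in an order that changes; close the fingers along the block's x axis to keep clear of the dowel's neighbours
- cabinet: fixed small grey steel cabinet 200 (x, depth) x 160 (y, width) x 120 mm high, origin at the centre of its underside; the drawer's front, 12 mm thick and without a handle, covers its -x side. Its top is 5 mm thick and has one hole and four small screw heads near the corners. Dowel forces above 22 N on the cabinet or its catch do harm
- release_hole (a point): centre of the round hole in the cabinet's top, 12 mm in diameter with a flat steel collar, at the level of the top surface (120 mm above the table), 40 mm behind the cabinet's front edge and 30 mm to +y of its middle; axes as the cabinet's, z up
- catch_zone (a point): point 20 mm straight below release_hole. The flat top of the sprung catch, 22 mm wide, is within 10 mm above or below it (differs each time, not measured: feel for it). Touched it pushes back with 4 N, plus 0.7 N per mm pressed; it frees the drawer at 5 mm (7.5 N, up to 10 with rubbing) and meets a hard stop at 8.5 mm (10 N), where the force rises steeply
- drawer (a joint): how far the drawer is out, in m: 0 shut, 0.045 all the way out to the cabinet's -x. A spring of about 3 N against a damper drives it out in 2 to 3 s while the catch is held down; past 0.042 the catch comes up behind it and keeps it out. If the catch is let up earlier it rubs on the drawer and stops it; pressing again lets it go on
- awl: bystander, loose, in another hole of the tool block: pear-shaped wooden handle up to 38 mm wide and 54 mm tall; origin at its point, 10 mm above the table
- punch: bystander, loose, in another hole of the tool block: plain steel cylinder 16 mm wide and 38 mm tall above the block; origin at its point, 10 mm above the table
- fitting: bystander, loose brass fitting 24 mm wide, 26 mm tall, standing on the rear of the cabinet's top; origin under its centre
- elbow: bystander, loose brass elbow fitting about 40 mm long and 22 mm tall on the table; origin under its round body
- seal: bystander, loose black rubber ring 34 mm wide and 6 mm tall on the table; origin under its centre
- wrench: bystander, loose steel wrench 170 mm long lying on the table; origin at its middle, x along it
- screwdriver: bystander, loose screwdriver 200 mm long lying on the table; origin at its middle, x along it
- oil_jar: bystander, loose jar 56 mm wide and 70 mm tall on the table; origin under its centre

How it is judged:
By the outcome, as a careful person would: the job done as asked, in the order asked, and still so for the second after the job is handed in, with the robot touching nothing.
It also fails if it takes over 51 s, if anything falls off the work surface, if the arm or the gripper's body presses on something with over 40 N, if the wrist force passes 120 N, or if a joint passes its speed limit or range.

## Working session

There is one attempt and no reset: what is moved stays moved. The work goes in short steps, Python scripts to look and compute and a tool call to move; the robot and the scene stay as the last step left them, time stands still between calls to the robot, and variables do not carry over. Pictures are saved under pics/ and viewed, at most 10 in all, crops included, and the job is handed in when it is done.

Besides the shell and the picture viewer there is one more tool, called after "Emit:" by a JSON object that holds its "method" and its "body", one argument or row to a line. carry_out: Moves the arm, as the interface text tells. Its arguments: {"type":"object","properties":{"commands":{"type":"array"},"newtons":{"type":"number"}},"required":["commands"]}

```bash
mkdir -p pics
cat > h.py <<'E'
import numpy as np, cv2
from bench import ctrl
def snap(n,f):
    c=ctrl.calibration(n); p,d=ctrl.snapshot(n)
    cv2.imwrite(f'pics/{f}.png',p[:,:,::-1]); np.savez(f'pics/{f}.npz',d=d,K=c['camera_matrix'],D=c['D'],T=c['world_from_camera'])
def ray(f,u,v):
    z=np.load(f'pics/{f}.npz'); K=np.array(z['K']);D=np.array(z['D']).ravel()
    q=cv2.undistortPoints(np.array([[[u,v]]],float),K,D).ravel(); T=z['T']
    return T[:3,3],T[:3,:3]@np.array([q[0],q[1],1.]),z['d']
def pt(f,u,v,r=1):
    o,w,d=ray(f,u,v); p=d[int(v)-r:int(v)+r+1,int(u)-r:int(u)+r+1]; return o+w*np.median(p[p>0])
def atz(f,u,v,zz):
    o,w,_=ray(f,u,v); return o+w*(zz-o[2])/w[2]
def tri(a,b):
    A=np.zeros((3,3));y=np.zeros(3)
    for f,u,v in (a,b):
        o,w,_=ray(f,u,v); w=w/np.linalg.norm(w); P=np.eye(3)-np.outer(w,w); A+=P;y+=P@o
    return np.linalg.solve(A,y)
E
python3 - <<'E'
from h import *
s=ctrl.sense(); print(s, ctrl.finger_overhang)
for n in('scene','side'): snap(n,n+'0')
a=cv2.imread('pics/scene0.png');b=cv2.imread('pics/side0.png')
for n in('scene0','side0'): print(np.load(f'pics/{n}.npz')['T'].round(3))
E
```

```text
{'time': 0.0, 'joint_positions': array([-8.31874708e-01,  3.59412500e-01,  1.10593630e-02, -3.42525509e-04,
       -1.22409166e+00, -2.88113604e-01]), 'joint_vel': array([-0.00019647,  0.00044206, -0.00048604,  0.00220139, -0.00028315,
        0.00037764]), 'joint_efforts': array([ 9.60592624e-04, -5.82714808e+01,  2.93067062e+01,  6.99717969e+00,
        7.08267806e-03, -1.63276868e-04]), 'position': array([ 0.29387547, -0.6071558 ,  0.23960769]), 'ee_rot': array([ 3.13992063e+00, -1.59726864e-04, -2.69090116e+00]), 'contact_force': array([ 0.55677032, -0.40638813, -0.25214726]), 'moment': array([-0.00174337, -0.01217748, -0.01858782]), 'grip_force': 0.0, 'width': 0.9975086954567497} 0.014
[[-0.843  0.448 -0.297  1.045]
 [ 0.538  0.709 -0.456  0.7  ]
 [ 0.006 -0.544 -0.839  1.438]
 [ 0.     0.     0.     1.   ]]
[[-0.848 -0.349  0.398  0.196]
 [-0.529  0.53  -0.663  0.683]
 [ 0.02  -0.773 -0.634  0.74 ]
 [ 0.     0.     0.     1.   ]]
```

View pics/scene0.png

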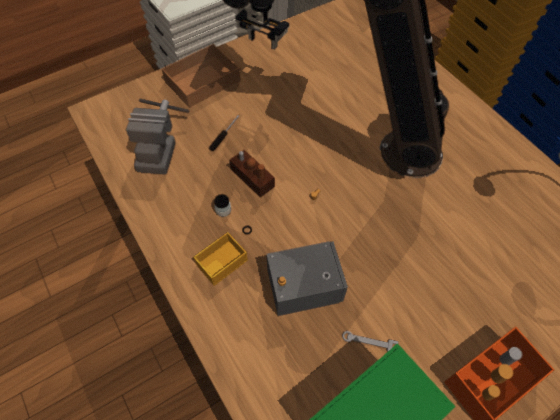

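View pics/side0.png

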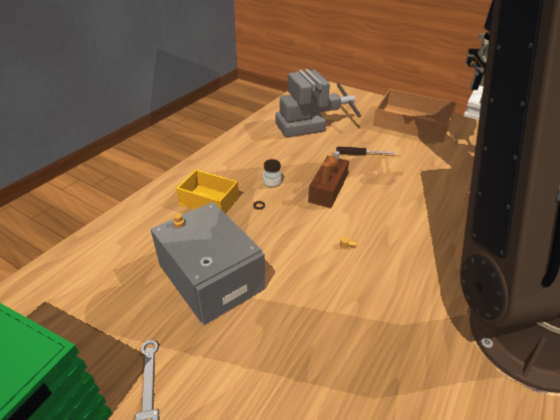

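The scene picture shows the tool block near (252,172), the cabinet near (305,280), its hole near (326,275) and the fitting near (283,281). In the side picture the block is near (329,180) and the hole near (206,262). I'll enlarge these areas.

Run:
```python
from h import *
a=cv2.imread('pics/scene0.png');b=cv2.imread('pics/side0.png')
r=lambda i,x,y,w,h:cv2.resize(i[y:y+h,x:x+w],(400,300),interpolation=cv2.INTER_CUBIC)
c=np.vstack([np.hstack([r(a,222,140,64,60 *64//80),r(a,262,235,100,75)]),np.hstack([r(b,295,145,80,60),r(b,145,195,140,105)])])
cv2.imwrite('pics/c1.png',c)
# scale: TL 6.25 ; TR 4 ; BL 5 ; BR 2.857
print('hole tri',tri(('scene0',326,275),('side0',206,262)), pt('scene0',332,285),pt('side0',200,250))
```

```text
hole tri [0.61306092 0.28035337 0.11937264] [0.61620914 0.31471499 0.12026944] [0.64516191 0.26348768 0.11987289]
```

View pics/c1.png

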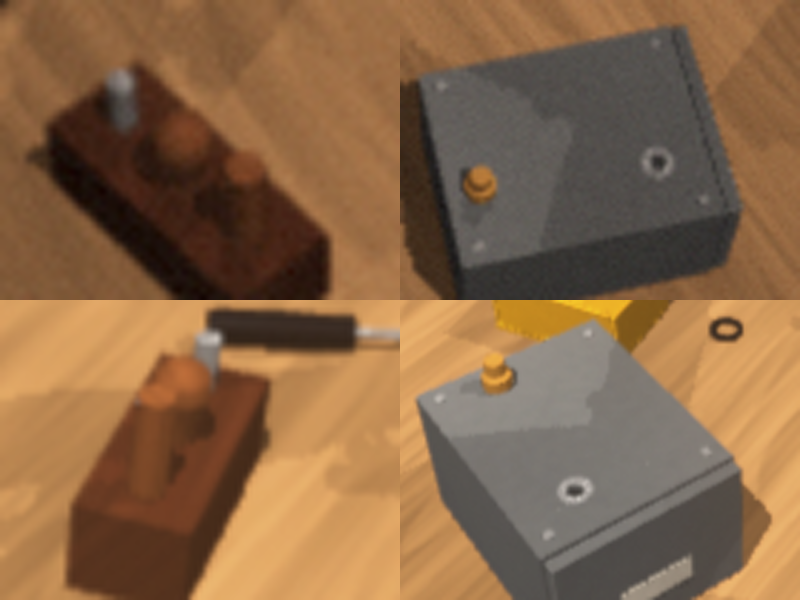

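The crops show the dowel as the straight grip at the near end of the block. Its top is at scene (261.2,166.4) and side (326.4,164). The awl is in the middle hole and the punch at the far end. The release hole is at scene (326.2,275.5) and side (205.9,261.5).

Run:
```python
from h import *
print('hole',tri(('scene0',326.25,275.5),('side0',205.9,261.5)))
print('dowel top',tri(('scene0',261.2,166.4),('side0',326.4,164.)))
TL=lambda x,y:('scene0',222+x/6.25,140+y/6.25); TR=lambda x,y:('scene0',262+x/4,235+y/4)
BL=lambda x,y:('side0',295+x/5,145+y/5); BR=lambda x,y:('side0',145+x/2.857,195+y/2.857)
print('punch top',tri(TL(122,75),BL(208,38)))
for p in [(137,62),(48,128),(330,238)]: print('blk scene',atz(*TL(*p),.06))
for p in [(70,202),(190,240),(270,80),(162,55)]: print('blk side',atz(*BL(*p),.06))
for p,q in [((256,43),(148,234)),((41,86),(187,33)),((303,199),(306,151)),((78,246),(40,98))]:
  print('screw sc',atz(*TR(*p),.12),'side-any',)
for q in [(148,234),(187,33),(306,151),(40,98)]: print('screw sd',atz(*BR(*q),.12))
print(pt(*[TL(245,165)[0],*TL(245,165)[1:]]))
```

```text
hole [0.61332998 0.28140292 0.12059348]
dowel top [ 0.56844827 -0.16877774  0.1232209 ]
punch top [ 0.5862566  -0.27730504  0.0972515 ]
blk scene [ 0.55967684 -0.31048657  0.06      ]
blk scene [ 0.6279653  -0.29557206  0.06      ]
blk scene [ 0.53100687 -0.1413414   0.06      ]
blk side [ 0.59860456 -0.13240949  0.06      ]
blk side [ 0.52695919 -0.13841116  0.06      ]
blk side [ 0.55670604 -0.30776046  0.06      ]
blk side [ 0.62429341 -0.29612912  0.06      ]
screw sc [0.55571283 0.19848587 0.12      ] side-any
screw sc [0.71593816 0.14063819 0.12      ] side-any
screw sc [0.60128686 0.32315476 0.12      ] side-any
screw sc [0.76142854 0.26486984 0.12      ] side-any
screw sd [0.60238308 0.32246563 0.12      ]
screw sd [0.71797901 0.14174847 0.12      ]
screw sd [0.55720365 0.1989461  0.12      ]
screw sd [0.76225438 0.26453109 0.12      ]
[ 0.56831953 -0.16884712  0.12424967]
```

Emit:
{"method": "carry_out", "body": {
  "commands": [
    [87,[-0.8,0.5,0],[0,0,0]],
    [87,[-0.8,0.5,0],[0,0,0]],
    [87,[-0.8,0.5,0],[0,0,0]],
    [87,[-0.8,0.5,0],[0,0,0]],
    [87,[-0.8,0.5,0],[0,0,0]],
    [87,[-0.8,0.5,0],[0,0,0]],
    [87,[-0.8,0.5,0],[0,0,0]],
    [87,[-0.8,0.5,0],[0,0,0]],
    [87,[-0.8,0.5,0],[0,0,0]],
    [87,[-0.8,0.5,0],[0,0,0]]
  ],
  "newtons": 40
}}

```text
time: 1.1
position: [0.5457, -0.2064, 0.2405]
ee_rot: [3.141, -0.0, -2.691]
contact_force: [1.0, -1.7, -0.1]
width: 0.992
grip_force: 0.0
```

Emit:
{"method": "carry_out", "body": {
  "commands": [
    [87,[0,0,0],[0,0,-7.4]],
    [87,[0,0,0],[0,0,-7.4]],
    [87,[0,0,0],[0,0,-7.4]],
    [87,[0,0,0],[0,0,-7.4]],
    [87,[0,0,0],[0,0,-7.4]],
    [87,[0,0,0],[0,0,-7.4]],
    [87,[0,0,0],[0,0,-7.4]],
    [87,[0,0,0],[0,0,-7.4]],
    [87,[0,0,0],[0,0,-7.4]],
    [87,[0,0,0],[0,0,-7.4]]
  ]
}}

```text
time: 2.1
position: [0.5449, -0.2082, 0.2401]
ee_rot: [3.141, 0.0, -1.394]
contact_force: [-0.7, -1.0, -0.2]
width: 0.99
grip_force: 0.0
```

Run:
```python
from h import *
s=ctrl.sense(); print(s['time'],s['position'],s['ee_rot'],s['contact_force']); snap('wrist','w1')
T=np.load('pics/w1.npz')['T'];print(T.round(3))
```

```text
2.1 [ 0.54491489 -0.20818139  0.24014283] [ 3.14083734e+00  3.39894961e-04 -1.39397639e+00] [-0.70011173 -0.9892157  -0.24366923]
[[-0.985 -0.166 -0.053  0.559]
 [-0.174  0.941  0.291 -0.287]
 [ 0.001  0.296 -0.955  0.384]
 [ 0.     0.     0.     1.   ]]
```

View pics/w1.png

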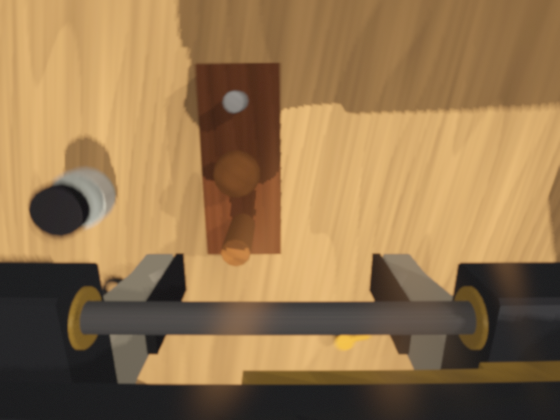

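The wrist view shows the block running vertically, with the dowel's top disc at (236,253), the awl at (237,173) and the punch at (236,101).

Run:
```python
from h import *
print('tri side',tri(('w1',236,254),('side0',326.4,164.)),'tri scene',tri(('w1',236,254),('scene0',261.2,166.4)))
print('w dowel@.125',atz('w1',236,254,.125),'punch@.098',atz('w1',235.5,101,.098), pt('w1',236,254))
c=[atz('w1',*p,.06) for p in[(197,64),(281,64),(281,254),(207,254)]]; print(np.array(c).round(4))
for a,b in((0,3),(1,2)): e=c[b]-c[a];print(np.degrees(np.arctan2(-e[0],e[1])),np.linalg.norm(e))
e=c[1]-c[0];print(np.degrees(np.arctan2(-e[1],-e[0])),np.linalg.norm(e))
# depth segmentation of top of grip & block
z=np.load('pics/w1.npz');d=z['d'];K=z['K']
v,u=np.mgrid[50:262,150:330]; q=cv2.undistortPoints(np.stack([u.ravel(),v.ravel()],1).astype(float)[:,None],K,z['D'].ravel())[:,0]
P=np.c_[q,np.ones(len(q))]*d[50:262,150:330].ravel()[:,None]; P=P@z['T'][:3,:3].T+z['T'][:3,3]
m=abs(P[:,2]-.125)<.0025; print('grip top',m.sum(),P[m].mean(0),P[m].min(0),P[m].max(0))
m=abs(P[:,2]-.098)<.002; m&=P[:,1]<-.26; print('punch',m.sum(),P[m].mean(0))
m=abs(P[:,2]-.06)<.004; r=cv2.minAreaRect((P[m][:,:2]*1000).astype(np.float32));print(r)
```

```text
tri side [ 0.56862236 -0.16619766  0.12429565] tri scene [ 0.56922361 -0.16713042  0.1268328 ]
w dowel@.125 [ 0.56926536 -0.16626513  0.125     ] punch@.098 [ 0.58820206 -0.27538093  0.098     ] [ 0.56928581 -0.16602456  0.12448276]
[[ 0.6273 -0.2974  0.06  ]
 [ 0.5597 -0.3092  0.06  ]
 [ 0.5299 -0.1434  0.06  ]
 [ 0.5989 -0.1312  0.06  ]]
9.694349464385974 0.16860535463488843
10.194024787391003 0.16843017256633866
9.906554835819662 0.06854042775402273
grip top 566 [ 0.57098421 -0.16849459  0.12410005] [ 0.55984203 -0.17824891  0.12251063] [ 0.58166059 -0.15852132  0.1260626 ]
punch 342 [ 0.58903887 -0.27490638  0.09737568]
((580.0010986328125, -220.97695922851562), (70.51953125, 170.15216064453125), 9.845366477966309)
```

Emit:
{"method": "carry_out", "body": {
  "commands": [
    [87,[-0.24,-0.21,0],[0,0,0]],
    [87,[-0.24,-0.21,0],[0,0,0]],
    [87,[-0.24,-0.21,0],[0,0,0]],
    [87,[0,0,0.36],[0,0,0]],
    [87,[0,0,0.5],[0,0,0]],
    [87,[0,0,0.5],[0,0,0]],
    [87,[0,0,0.5],[0,0,0]],
    [87,[0,0,0.5],[0,0,0]],
    [87,[0,0,0.5],[0,0,0]],
    [87,[0,0,0],[0,0,0]]
  ]
}}

```text
time: 3.15
position: [0.5683, -0.1662, 0.0941]
ee_rot: [3.135, 0.002, -1.4]
contact_force: [-0.6, 0.3, 0.1]
width: 0.991
grip_force: 0.0
```

Run:
```python
from h import *
s=ctrl.sense(); print(s['time'],s['position'],s['ee_rot'],s['contact_force']); snap('wrist','w2')
```

```text
3.15 [ 0.56825607 -0.16617491  0.0940512 ] [ 3.13544958e+00  1.58619548e-03 -1.40013684e+00] [-0.58297659  0.28791219  0.08987037]
```

View pics/w2.png

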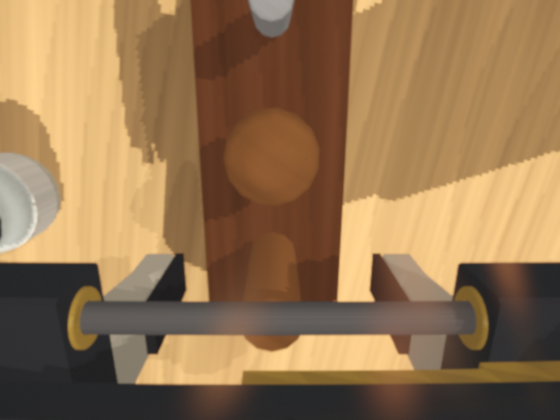

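The grip is centred between the open fingers at column 272, and the +y rim of its top is near (272,350). Closing.

Emit:
{"method": "carry_out", "body": {
  "commands": [
    [20,[0,0,0],[0,0,0]],
    [20,[0,0,0],[0,0,0]],
    [20,[0,0,0],[0,0,0]],
    [20,[0,0,0],[0,0,0]],
    [20,[0,0,0],[0,0,0]],
    [20,[0,0,0],[0,0,0]],
    [20,[0,0,0],[0,0,0]],
    [20,[0,0,0],[0,0,0]],
    [20,[0,0,0],[0,0,0]],
    [20,[0,0,0],[0,0,0]]
  ],
  "newtons": 40
}}

```text
time: 4.2
position: [0.5701, -0.1674, 0.0975]
ee_rot: [-3.142, -0.0, -1.399]
contact_force: [1.0, -0.6, 0.2]
width: 0.251
grip_force: 40.0
```

Run:
```python
from h import *
s=ctrl.sense(); print(s['time'],s['position'],s['ee_rot'],s['contact_force'],s['moment'],s['width']*88,s['grip_force']); snap('wrist','w3')
print(atz('w2',272,350,.125), atz('w3',272,350,.125))
```

```text
4.2 [ 0.57010331 -0.16744307  0.09754259] [-3.14156419e+00 -1.30497870e-05 -1.39933928e+00] [ 0.95685953 -0.57881294  0.22628174] [-0.03764937  0.09120374  0.03027609] 22.06941253823892 39.99995827674866
[ 0.5689989  -0.15711638  0.125     ] [ 0.57022839 -0.15564413  0.125     ]
```

Emit:
{"method": "carry_out", "body": {
  "commands": [
    [20,[0,0,-0.1],[0,0,0]],
    [20,[0,0,-0.2],[0,0,0]],
    [20,[0,0,-0.3],[0,0,0]],
    [20,[0,0,-0.4],[0,0,0]],
    [20,[0,0,-0.5],[0,0,0]],
    [20,[0,0,-0.5],[0,0,0]],
    [20,[0,0,-0.5],[0,0,0]],
    [20,[0,0,-0.5],[0,0,0]],
    [20,[0,0,-0.2],[0,0,0]],
    [20,[0,0,0],[0,0,0]]
  ]
}}

```text
time: 5.25
position: [0.5707, -0.1675, 0.2595]
ee_rot: [-3.138, -0.001, -1.399]
contact_force: [-0.6, 0.7, -1.5]
width: 0.254
grip_force: 40.0
```

Run:
```python
from h import *
s=ctrl.sense(); print(s['time'],s['position'],s['ee_rot'],s['contact_force'],s['moment'],s['width']*88,s['grip_force']); snap('wrist','w4'); snap('side','s4');snap('scene','sc4')
# predicted tip/grip pixels in each
import cv2
def proj(f,p):
    z=np.load(f'pics/{f}.npz');T=np.linalg.inv(z['T']);r,_=cv2.projectPoints(np.array([p]),cv2.Rodrigues(T[:3,:3])[0],T[:3,3],z['K'],z['D'].ravel());return r.ravel().round(1)
x,y,zz=s['position']; ims=[]
for f in('s4','sc4','w4'):
    a=proj(f,[x,y,zz-.0875]); b=proj(f,[x,y,zz+.0275]); print(f,a,b)
    im=cv2.imread(f'pics/{f}.png'); cu,cv=((a+b)/2).astype(int); 
    w,h=(80,60) if f!='w4' else (200,150)
    u0=min(max(cu-w//2,0),560-w);v0=min(max(cv-h//2,0),420-h)
    print(u0,v0); ims.append(cv2.resize(im[v0:v0+h,u0:u0+w],(400,300),interpolation=cv2.INTER_CUBIC))
cv2.imwrite('pics/c4.png',np.vstack([np.hstack(ims[:2]),np.hstack([ims[2],ims[2]*0])]))
```

```text
5.25 [ 0.57071044 -0.16745122  0.2594562 ] [-3.13823390e+00 -5.98126994e-04 -1.39924253e+00] [-0.64525913  0.70806407 -1.49995435] [0.03761312 0.13211125 0.00928265] 22.357660109645618 39.99979913234711
s4 [327.3 148.5] [331.5 108.5]
289 98
sc4 [260.4 158.4] [259.2 135.9]
219 117
w4 [278.  219.7] [277.5 323.2]
177 196
```

View pics/c4.png

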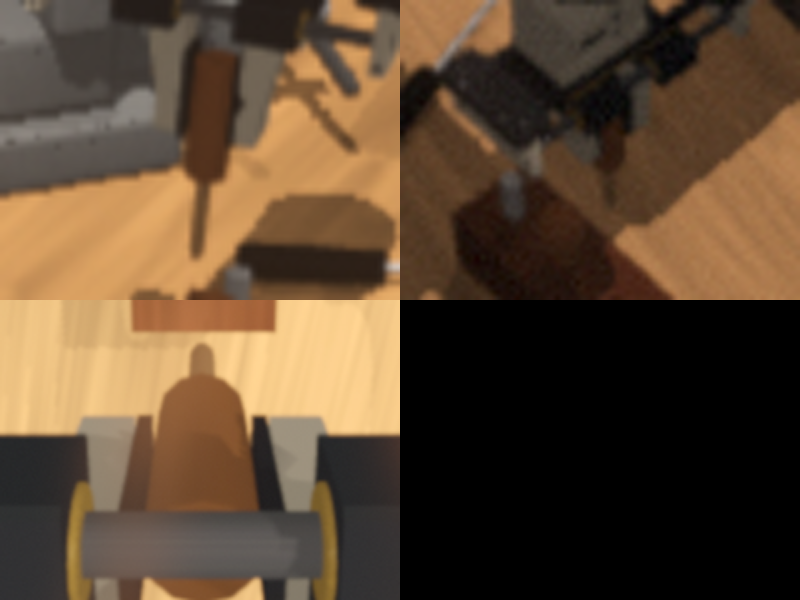

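The dowel hangs straight between the pads. Its tip is at side (328.2,149.4), scene (261.4,158.6), and wrist (278,218.5), where the edge away from the gripper is visible.

Run:
```python
from h import *
zt=.2595-.0875
print(atz('w4',278,218.5,zt),atz('s4',328.2,149.2,zt),atz('sc4',261.4,158.3,zt))
print(tri(('w4',278,219.3),('s4',328.2,149.2)))
# grip top +y rim in w4 (full px)
print('rim',atz('w4',278,196+298/2,.287))
f=np.array([[.5557,.1985],[.6013,.3232]]);
L=lambda a,b:np.degrees(np.arctan2(*(np.array(b)-a)[::-1]))
print(L((.5565,.1987),(.7169,.1411)),L((.6018,.3228),(.7618,.2647)),90-L((.6018,.3228),(.5565,.1987)))
```

```text
[ 0.57085035 -0.16826711  0.172     ] [ 0.56698555 -0.16547776  0.172     ] [ 0.5675542  -0.16593559  0.172     ]
[ 0.56941027 -0.1676664   0.17030392]
rim [ 0.56894244 -0.15827445  0.287     ]
-19.753327206306093 -19.957225073368324 200.0535080780587
```

Emit:
{"method": "carry_out", "body": {
  "commands": [
    [20,[-0.4,-0.11,0],[0,0,0]],
    [20,[-0.7,-0.2,0],[0,0,0]],
    [20,[-0.8,-0.22,0],[0,0,0]],
    [20,[-0.8,-0.22,0],[0,0,0]],
    [20,[-0.8,-0.23,0],[0,0,0]],
    [20,[-0.8,-0.23,0],[0,0,0]],
    [20,[-0.8,-0.23,0],[0,0,0]],
    [20,[-0.8,-0.22,0],[0,0,0]],
    [20,[-0.8,-0.22,0],[0,0,0]],
    [20,[-0.8,-0.22,0],[0,0,0]]
  ]
}}

```text
time: 6.4
position: [0.6089, 0.2215, 0.2558]
ee_rot: [3.139, -0.001, -1.399]
contact_force: [1.0, 0.2, -1.1]
width: 0.255
grip_force: 40.0
```

Emit:
{"method": "carry_out", "body": {
  "commands": [
    [20,[-0.6,-0.17,0],[0,0,0]],
    [20,[-0.4,-0.12,0],[0,0,0]],
    [20,[-0.16,-0.05,0],[0,0,0]],
    [20,[0,0,0.1],[0,0,0]],
    [20,[0,0,0.2],[0,0,0]],
    [20,[0,0,0.2],[0,0,0]],
    [20,[0,0,0.2],[0,0,0]],
    [20,[0,0,0.1],[0,0,0]],
    [20,[0,0,0],[0,0,0]],
    [20,[0,0,0],[0,0,0]]
  ]
}}

```text
time: 7.4
position: [0.6166, 0.2799, 0.2177]
ee_rot: [-3.141, -0.0, -1.399]
contact_force: [-0.5, 0.3, -0.6]
width: 0.257
grip_force: 40.0
```

Run:
```python
from h import *
s=ctrl.sense(); print(s['time'],s['position'],s['ee_rot'],s['contact_force'],s['moment'],s['width']*88,s['grip_force']); 
ims=[]
for n,f in(('side','s5'),('scene','sc5'),('wrist','w5')): snap(n,f)
def cr(f,u0,v0,w,h): im=cv2.imread(f'pics/{f}.png'); return cv2.resize(im[v0:v0+h,u0:u0+w],(400,300),interpolation=cv2.INTER_CUBIC)
def proj(f,p):
    z=np.load(f'pics/{f}.npz');T=np.linalg.inv(z['T']);r,_=cv2.projectPoints(np.array([p]),cv2.Rodrigues(T[:3,:3])[0],T[:3,3],z['K'],z['D'].ravel());return r.ravel()
x,y,zz=s['position']
for f,w in(('s5',60),('sc5',60),('w5',160)):
    a=proj(f,[x,y,zz-.0875]).astype(int); u0,v0=max(0,a[0]-w//2),max(0,a[1]-w*3//8); print(f,proj(f,[x,y,zz-.0875]),u0,v0); ims.append(cr(f,u0,v0,w,w*3//4))
cv2.imwrite('pics/c5.png',np.vstack([np.hstack(ims[:2]),np.hstack([ims[2],cr('w5',0,0,560,420)])]))
```

```text
7.4 [0.61655497 0.27988246 0.21774164] [-3.14133872e+00 -1.00313250e-04 -1.39938617e+00] [-0.49744539  0.25322195 -0.62764811] [0.00458032 0.12572553 0.01755485] 22.60783137768409 39.99995470046997
s5 [204.9257298  256.93089331] 174 234
sc5 [325.39059257 274.51527813] 295 252
w5 [277.88172204 218.99932809] 197 158
```

View pics/c5.png

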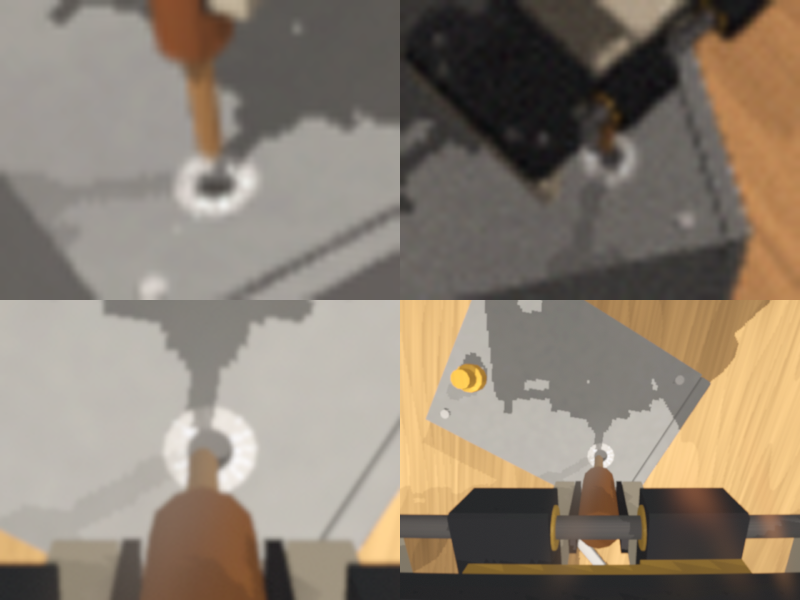

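The side crop shows the tip at (205.5,257.5) just above the hole at (205.95,261.9). In the wrist crop the tip is at (278.2,218.8) and the hole centre at (281.2,218.2).

Run:
```python
from h import *
zt=.2177-.0875
print('side tip',atz('s5',205.5,257.3,zt),'hole',atz('s5',205.95,261.9,.12))
print('scene tip',atz('sc5',295+206/6.667,252+153/6.667,zt),'hole',atz('sc5',295+209/6.667,252+157/6.667,.12))
print('wrist tip',atz('w5',278.2,218.8,zt),'hole',atz('w5',281.2,218.0,.12))
```

```text
side tip [0.61495362 0.28000277 0.1302    ] hole [0.61295988 0.28250645 0.12      ]
scene tip [0.61607415 0.2818225  0.1302    ] hole [0.61272    0.28087478 0.12      ]
wrist tip [0.61637025 0.27972507 0.1302    ] hole [0.61383893 0.28224733 0.12      ]
```

Emit:
{"method": "carry_out", "body": {
  "commands": [
    [20,[-0.02,0.05,0],[0,0,0]],
    [20,[0,0,0],[0,0,0]],
    [20,[0,0,0.03],[0,0,0]],
    [20,[0,0,0.03],[0,0,0]],
    [20,[0,0,0.04],[0,0,0]],
    [20,[0,0,0.04],[0,0,0]],
    [20,[0,0,0.04],[0,0,0]],
    [20,[0,0,0.04],[0,0,0]],
    [20,[0,0,0.02],[0,0,0]],
    [20,[0,0,0],[0,0,0]]
  ]
}}

```text
time: 8.55
position: [0.6137, 0.2805, 0.2053]
ee_rot: [3.141, -0.0, -1.399]
contact_force: [0.5, -0.8, -0.6]
width: 0.253
grip_force: 40.0
```

Emit:
{"method": "carry_out", "body": {
  "commands": [
    [20,[0,0,0.01],[0,0,0]],
    [20,[0,0,0.01],[0,0,0]],
    [20,[0,0,0.01],[0,0,0]],
    [20,[0,0,0.01],[0,0,0]],
    [20,[0,0,0.01],[0,0,0]],
    [20,[0,0,0.01],[0,0,0]],
    [20,[0,0,0.01],[0,0,0]],
    [20,[0,0,0.01],[0,0,0]],
    [20,[0,0,0],[0,0,0]],
    [20,[0,0,0],[0,0,0]]
  ]
}}

```text
time: 9.55
position: [0.6137, 0.2806, 0.2016]
ee_rot: [3.142, 0.0, -1.399]
contact_force: [-0.6, -0.1, -0.4]
width: 0.256
grip_force: 40.0
```

The tip is in the hole without contact (about z = 0.114). Feeling downward.

Emit:
{"method": "carry_out", "body": {
  "commands": [
    [20,[0,0,0.01],[0,0,0]],
    [20,[0,0,0.01],[0,0,0]],
    [20,[0,0,0.01],[0,0,0]],
    [20,[0,0,0.01],[0,0,0]],
    [20,[0,0,0.01],[0,0,0]],
    [20,[0,0,0.01],[0,0,0]],
    [20,[0,0,0.01],[0,0,0]],
    [20,[0,0,0.01],[0,0,0]],
    [20,[0,0,0],[0,0,0]],
    [20,[0,0,0],[0,0,0]]
  ]
}}

```text
time: 10.55
position: [0.6137, 0.2806, 0.1976]
ee_rot: [-3.142, 0.0, -1.399]
contact_force: [0.3, 0.3, 0.0]
width: 0.257
grip_force: 40.0
```

Emit:
{"method": "carry_out", "body": {
  "commands": [
    [20,[0,0,0.01],[0,0,0]],
    [20,[0,0,0.01],[0,0,0]],
    [20,[0,0,0.01],[0,0,0]],
    [20,[0,0,0.01],[0,0,0]],
    [20,[0,0,0.01],[0,0,0]],
    [20,[0,0,0.01],[0,0,0]],
    [20,[0,0,0.01],[0,0,0]],
    [20,[0,0,0.01],[0,0,0]],
    [20,[0,0,0],[0,0,0]],
    [20,[0,0,0],[0,0,0]]
  ]
}}

```text
time: 11.55
position: [0.6137, 0.2806, 0.1936]
ee_rot: [-3.142, 0.0, -1.399]
contact_force: [0.3, 0.4, -0.5]
width: 0.256
grip_force: 40.0
```

Emit:
{"method": "carry_out", "body": {
  "commands": [
    [20,[0,0,0.01],[0,0,0]],
    [20,[0,0,0.01],[0,0,0]],
    [20,[0,0,0.01],[0,0,0]],
    [20,[0,0,0.01],[0,0,0]],
    [20,[0,0,0.01],[0,0,0]],
    [20,[0,0,0.01],[0,0,0]],
    [20,[0,0,0.01],[0,0,0]],
    [20,[0,0,0.01],[0,0,0]],
    [20,[0,0,0],[0,0,0]],
    [20,[0,0,0],[0,0,0]]
  ]
}}

```text
time: 12.55
position: [0.6137, 0.2806, 0.1895]
ee_rot: [3.142, -0.0, -1.399]
contact_force: [0.1, 0.3, -0.6]
width: 0.257
grip_force: 40.0
```

Emit:
{"method": "carry_out", "body": {
  "commands": [
    [20,[0,0,0.01],[0,0,0]],
    [20,[0,0,0.01],[0,0,0]],
    [20,[0,0,0.01],[0,0,0]],
    [20,[0,0,0.01],[0,0,0]],
    [20,[0,0,0.01],[0,0,0]],
    [20,[0,0,0.01],[0,0,0]],
    [20,[0,0,0.01],[0,0,0]],
    [20,[0,0,0.01],[0,0,0]],
    [20,[0,0,0],[0,0,0]],
    [20,[0,0,0],[0,0,0]]
  ]
}}

```text
time: 13.55
position: [0.6137, 0.2806, 0.1855]
ee_rot: [3.142, -0.0, -1.399]
contact_force: [0.6, 0.3, -1.0]
width: 0.257
grip_force: 40.0
```

Tip at about 0.098, still free.

Emit:
{"method": "carry_out", "body": {
  "commands": [
    [20,[0,0,0.01],[0,0,0]],
    [20,[0,0,0.01],[0,0,0]],
    [20,[0,0,0.01],[0,0,0]],
    [20,[0,0,0.01],[0,0,0]],
    [20,[0,0,0.01],[0,0,0]],
    [20,[0,0,0.01],[0,0,0]],
    [20,[0,0,0.01],[0,0,0]],
    [20,[0,0,0.01],[0,0,0]],
    [20,[0,0,0],[0,0,0]],
    [20,[0,0,0],[0,0,0]]
  ]
}}

```text
time: 14.55
position: [0.6139, 0.2807, 0.1821]
ee_rot: [-3.141, 0.0, -1.399]
contact_force: [-1.8, -0.1, 5.2]
width: 0.26
grip_force: 40.0
```

Contact at about 2 mm pressed. Pressing on to about 6 mm.

Emit:
{"method": "carry_out", "body": {
  "commands": [
    [20,[0,0,0.01],[0,0,0]],
    [20,[0,0,0.01],[0,0,0]],
    [20,[0,0,0.01],[0,0,0]],
    [20,[0,0,0.01],[0,0,0]],
    [20,[0,0,0.01],[0,0,0]],
    [20,[0,0,0.01],[0,0,0]],
    [20,[0,0,0.01],[0,0,0]],
    [20,[0,0,0.01],[0,0,0]],
    [20,[0,0,0],[0,0,0]],
    [20,[0,0,0],[0,0,0]]
  ]
}}

```text
time: 15.55
position: [0.614, 0.2807, 0.1783]
ee_rot: [-3.141, 0.0, -1.399]
contact_force: [-2.1, -0.7, 7.5]
width: 0.256
grip_force: 40.0
```

Run:
```python
from h import *
s=ctrl.sense(); print(s['time'],s['position'],s['contact_force'],s['moment']); snap('side','s6')
a,b=[np.load(f'pics/{f}.npz')['d'] for f in('s5','s6')]
# drawer front top edge in the side view: compare depth changes
m=(abs(a-b)>.006)&(a>0)&(b>0); m[:,:140]=0;m[:, 290:]=0; v,u=np.nonzero(m[240:330]); print(m[240:330].sum(), u.mean() if len(u) else 0, v.mean()+240 if len(v) else 0)
```

```text
15.55 [0.61397071 0.28071023 0.17834894] [-2.13431881 -0.74656279  7.4995085 ] [-0.13496487  1.01346783 -0.03638364]
3372 229.3223606168446 284.3170225385528
```

```bash
cat >> h.py <<'E'
def drawer(f):
    z=np.load(f'pics/{f}.npz');d=z['d'];v,u=np.mgrid[0:420,0:560]
    q=cv2.undistortPoints(np.stack([u.ravel(),v.ravel()],1).astype(float)[:,None],z['K'],z['D'].ravel())[:,0]
    P=(np.c_[q,np.ones(len(q))]*d.ravel()[:,None])@z['T'][:3,:3].T+z['T'][:3,3]
    c,s=np.cos(-.347),np.sin(-.347); D=P[:,:2]-[.6592,.2318]; x=D@[c,s];y=D@[-s,c]
    m=(d.ravel()>0)&(abs(y)<.06)&(P[:,2]>.03)&(P[:,2]<.1)&(x<-.08)&(x>-.18); return m.sum(),np.median(x[m])
E
python3 - <<'E'
from h import *
for f in('side0','s5','s6'): print(f,drawer(f))
E
```

```text
side0 (np.int64(1096), np.float64(-0.11250197404319752))
s5 (np.int64(1096), np.float64(-0.1125258919213638))
s6 (np.int64(1091), np.float64(-0.12266256980307527))
```

Emit:
{"method": "carry_out", "body": {
  "commands": [
    [20,[0,0,0],[0,0,0]],
    [20,[0,0,0],[0,0,0]],
    [20,[0,0,0],[0,0,0]],
    [20,[0,0,0],[0,0,0]],
    [20,[0,0,0],[0,0,0]],
    [20,[0,0,0],[0,0,0]],
    [20,[0,0,0],[0,0,0]],
    [20,[0,0,0],[0,0,0]],
    [20,[0,0,0],[0,0,0]],
    [20,[0,0,0],[0,0,0]]
  ]
}}

```text
time: 16.6
position: [0.614, 0.2807, 0.1784]
ee_rot: [-3.141, 0.0, -1.399]
contact_force: [-1.4, -0.9, 6.6]
width: 0.255
grip_force: 40.0
```

Run:
```python
from h import *
snap('side','s7');print(drawer('s7'),ctrl.sense()['contact_force'])
```

```text
(np.int64(1095), np.float64(-0.14322802180161576)) [-2.76629855  0.18723001  7.24325252]
```

The drawer is sliding, about 31 mm out. Holding.

Emit:
{"method": "carry_out", "body": {
  "commands": [
    [20,[0,0,0],[0,0,0]],
    [20,[0,0,0],[0,0,0]],
    [20,[0,0,0],[0,0,0]],
    [20,[0,0,0],[0,0,0]],
    [20,[0,0,0],[0,0,0]],
    [20,[0,0,0],[0,0,0]],
    [20,[0,0,0],[0,0,0]],
    [20,[0,0,0],[0,0,0]],
    [20,[0,0,0],[0,0,0]],
    [20,[0,0,0],[0,0,0]]
  ]
}}

```text
time: 17.65
position: [0.614, 0.2807, 0.1784]
ee_rot: [-3.141, 0.0, -1.399]
contact_force: [-1.5, -0.3, 7.2]
width: 0.258
grip_force: 40.0
```

Run:
```python
from h import *
snap('side','s8');print(drawer('s8'),ctrl.sense()['contact_force'])
```

```text
(np.int64(1129), np.float64(-0.15637708971922065)) [-0.95470048 -0.98073029  6.92655134]
```

Emit:
{"method": "carry_out", "body": {
  "commands": [
    [20,[0,0,0],[0,0,0]],
    [20,[0,0,0],[0,0,0]],
    [20,[0,0,0],[0,0,0]],
    [20,[0,0,0],[0,0,0]],
    [20,[0,0,0],[0,0,0]],
    [20,[0,0,0],[0,0,0]],
    [20,[0,0,0],[0,0,0]],
    [20,[0,0,0],[0,0,0]],
    [20,[0,0,0],[0,0,0]],
    [20,[0,0,0],[0,0,0]]
  ]
}}

```text
time: 18.7
position: [0.614, 0.2807, 0.1784]
ee_rot: [-3.141, 0.0, -1.399]
contact_force: [-1.8, -0.9, 7.5]
width: 0.257
grip_force: 40.0
```

Run:
```python
from h import *
snap('side','s9');print(drawer('s9'),ctrl.sense()['contact_force'])
```

```text
(np.int64(1134), np.float64(-0.15640469727012218)) [-2.54292776  0.70237067  6.80548155]
```

The drawer is out 44 mm and steady, so fully out. Withdrawing and going back.

Emit:
{"method": "carry_out", "body": {
  "commands": [
    [20,[0,0,-0.1],[0,0,0]],
    [20,[0,0,-0.2],[0,0,0]],
    [20,[0,0,-0.25],[0,0,0]],
    [20,[0,0,-0.25],[0,0,0]],
    [20,[0,0,-0.3],[0,0,0]],
    [20,[0,0,-0.3],[0,0,0]],
    [20,[0,0,-0.2],[0,0,0]],
    [20,[0,0,-0.05],[0,0,0]],
    [20,[0,0,0],[0,0,0]],
    [20,[0,0,0],[0,0,0]]
  ]
}}

```text
time: 19.75
position: [0.6134, 0.2805, 0.2593]
ee_rot: [3.14, -0.0, -1.399]
contact_force: [0.3, 0.3, -0.9]
width: 0.253
grip_force: 40.0
```

Emit:
{"method": "carry_out", "body": {
  "commands": [
    [20,[0.4,0.11,0],[0,0,0]],
    [20,[0.7,0.19,0],[0,0,0]],
    [20,[0.8,0.22,0],[0,0,0]],
    [20,[0.8,0.22,0],[0,0,0]],
    [20,[0.8,0.22,0],[0,0,0]],
    [20,[0.8,0.22,0],[0,0,0]],
    [20,[0.8,0.22,0],[0,0,0]],
    [20,[0.8,0.22,0],[0,0,0]],
    [20,[0.8,0.22,0],[0,0,0]],
    [20,[0.8,0.22,0],[0,0,0]]
  ]
}}

```text
time: 20.75
position: [0.5751, -0.1086, 0.2596]
ee_rot: [3.141, 0.0, -1.399]
contact_force: [0.2, 0.2, -0.3]
width: 0.257
grip_force: 40.0
```

Emit:
{"method": "carry_out", "body": {
  "commands": [
    [20,[0.6,0.17,0],[0,0,0]],
    [20,[0.4,0.11,0],[0,0,0]],
    [20,[0.18,0.05,0],[0,0,0]],
    [20,[0,0,0],[0,0,0]],
    [20,[0,0,0],[0,0,0]],
    [20,[0,0,0],[0,0,0]],
    [20,[0,0,0],[0,0,0]],
    [20,[0,0,0],[0,0,0]],
    [20,[0,0,0],[0,0,0]],
    [20,[0,0,0],[0,0,0]]
  ]
}}

```text
time: 21.75
position: [0.5702, -0.1671, 0.2601]
ee_rot: [-3.142, 0.0, -1.399]
contact_force: [-0.6, 0.2, -0.8]
width: 0.255
grip_force: 40.0
```

Run:
```python
from h import *
s=ctrl.sense(); print(s['time'],s['position'],s['ee_rot'],s['contact_force']); snap('wrist','w10');snap('side','s10');print(drawer('s10'))
def cr(f,u0,v0,w,h): im=cv2.imread(f'pics/{f}.png'); return cv2.resize(im[v0:v0+h,u0:u0+w],(400,300),interpolation=cv2.INTER_CUBIC)
cv2.imwrite('pics/c10.png',np.vstack([np.hstack([cr('w4',177,196,200,150),cr('w10',177,196,200,150)]),np.hstack([cr('s10',289,98,80,60),cr('s10',145,160,200,150)])]))
```

```text
21.75 [ 0.57016813 -0.16709174  0.26008401] [-3.14153336e+00  2.04146544e-05 -1.39877997e+00] [-0.63217932  0.19886567 -0.80020174]
(np.int64(1129), np.float64(-0.1564272317889019))
```

View pics/c10.png

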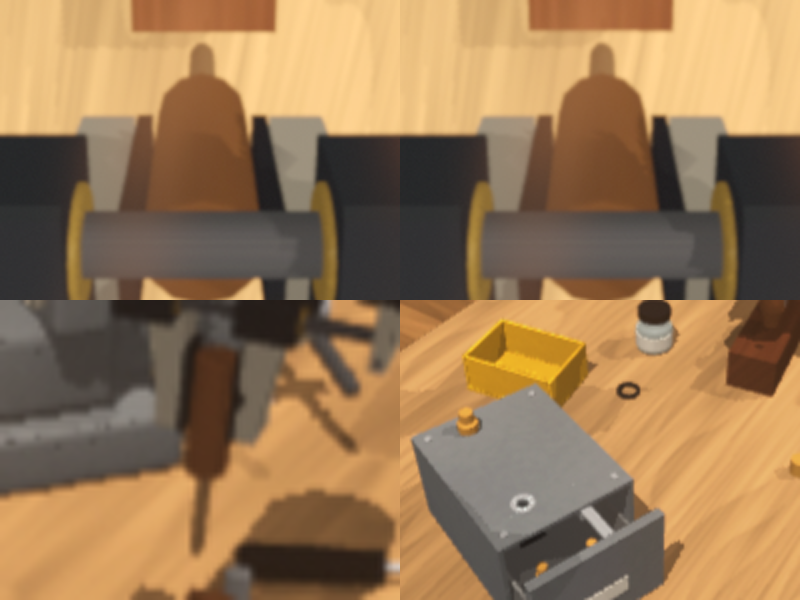

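The dowel sits in the hand exactly as before, with its tip at (278,218) as in the first lift. The drawer stands open and the fitting hasn't moved. Lowering.

Emit:
{"method": "carry_out", "body": {
  "commands": [
    [20,[0.006,0,0.15],[0,0,0]],
    [20,[0,0,0.3],[0,0,0]],
    [20,[0,0,0.4],[0,0,0]],
    [20,[0,0,0.4],[0,0,0]],
    [20,[0,0,0.4],[0,0,0]],
    [20,[0,0,0.3],[0,0,0]],
    [20,[0,0,0.15],[0,0,0]],
    [20,[0,0,0],[0,0,0]],
    [20,[0,0,0],[0,0,0]],
    [20,[0,0,0],[0,0,0]]
  ]
}}

```text
time: 22.85
position: [0.5707, -0.1678, 0.156]
ee_rot: [-3.14, -0.0, -1.399]
contact_force: [0.3, -0.3, -0.5]
width: 0.257
grip_force: 40.0
```

Emit:
{"method": "carry_out", "body": {
  "commands": [
    [20,[0,0,0.04],[0,0,0]],
    [20,[0,0,0.04],[0,0,0]],
    [20,[0,0,0.04],[0,0,0]],
    [20,[0,0,0.04],[0,0,0]],
    [20,[0,0,0.04],[0,0,0]],
    [20,[0,0,0.04],[0,0,0]],
    [20,[0,0,0.04],[0,0,0]],
    [20,[0,0,0.02],[0,0,0]],
    [20,[0,0,0],[0,0,0]],
    [20,[0,0,0],[0,0,0]]
  ]
}}

```text
time: 23.85
position: [0.5702, -0.1677, 0.1401]
ee_rot: [3.142, -0.0, -1.399]
contact_force: [-0.0, 0.8, -0.3]
width: 0.257
grip_force: 40.0
```

Emit:
{"method": "carry_out", "body": {
  "commands": [
    [20,[0,0,0.1],[0,0,0]],
    [20,[0,0,0.1],[0,0,0]],
    [20,[0,0,0.1],[0,0,0]],
    [20,[0,0,0.1],[0,0,0]],
    [20,[0,0,0.1],[0,0,0]],
    [20,[0,0,0.1],[0,0,0]],
    [20,[0,0,0.1],[0,0,0]],
    [20,[0,0,0.06],[0,0,0]],
    [20,[0,0,0.04],[0,0,0]],
    [20,[0,0,0],[0,0,0]]
  ]
}}

```text
time: 24.85
position: [0.57, -0.1677, 0.0998]
ee_rot: [3.141, 0.0, -1.399]
contact_force: [0.1, -0.6, -0.9]
width: 0.253
grip_force: 40.0
```

Emit:
{"method": "carry_out", "body": {
  "commands": [
    [20,[0,0,0.02],[0,0,0]],
    [20,[0,0,0.02],[0,0,0]],
    [20,[0,0,0.01],[0,0,0]],
    [20,[0,0,0],[0,0,0]],
    [20,[0,0,0],[0,0,0]],
    [20,[0,0,0],[0,0,0]],
    [20,[0,0,0],[0,0,0]],
    [20,[0,0,0],[0,0,0]],
    [20,[0,0,0],[0,0,0]],
    [20,[0,0,0],[0,0,0]]
  ]
}}

```text
time: 25.85
position: [0.5701, -0.1677, 0.0976]
ee_rot: [-3.142, 0.0, -1.399]
contact_force: [0.4, -0.5, -0.2]
width: 0.256
grip_force: 40.0
```

Emit:
{"method": "carry_out", "body": {
  "commands": [
    [24,[0,0,0],[0,0,0]],
    [27,[0,0,0],[0,0,0]],
    [30,[0,0,0],[0,0,0]],
    [35,[0,0,0],[0,0,0]],
    [45,[0,0,0],[0,0,0]],
    [60,[0,0,0],[0,0,0]],
    [75,[0,0,0],[0,0,0]],
    [80,[0,0,0],[0,0,0]],
    [80,[0,0,0],[0,0,0]],
    [80,[0,0,0],[0,0,0]]
  ]
}}

```text
time: 26.85
position: [0.5701, -0.1677, 0.0976]
ee_rot: [-3.142, -0.0, -1.399]
contact_force: [-0.3, 0.1, -0.8]
width: 0.871
grip_force: 0.0
```

Emit:
{"method": "carry_out", "body": {
  "commands": [
    [80,[0,0,-0.1],[0,0,0]],
    [80,[0,0,-0.3],[0,0,0]],
    [80,[0,0,-0.5],[0,0,0]],
    [80,[0,0,-0.6],[0,0,0]],
    [80,[0,0,-0.6],[0,0,0]],
    [80,[0,0,-0.6],[0,0,0]],
    [80,[0.4,0.1,-0.4],[0,0,0]],
    [80,[0.6,0.3,-0.2],[0,0,0]],
    [80,[0.4,0.3,0],[0,0,0]],
    [80,[0,0,0],[0,0,0]]
  ]
}}

```text
time: 27.85
position: [0.5465, -0.2447, 0.2635]
ee_rot: [-3.141, -0.0, -1.402]
contact_force: [0.9, 0.6, 0.1]
width: 0.913
grip_force: 0.0
```

Run:
```python
from h import *
s=ctrl.sense(); print(s['time'],s['position'],s['contact_force'],s['width']); snap('side','s11');snap('wrist','w11');snap('scene','sc11');print(drawer('s11'))
def cr(f,u0,v0,w,h): im=cv2.imread(f'pics/{f}.png'); return cv2.resize(im[v0:v0+h,u0:u0+w],(400,300),interpolation=cv2.INTER_CUBIC)
cv2.imwrite('pics/c11.png',np.vstack([np.hstack([cr('side0',295,145,80,60),cr('s11',295,145,80,60)]),np.hstack([cr('w11',0,0,560,420),cr('sc11',160,100,240,180)])]))
```

```text
27.85 [ 0.54647772 -0.24469715  0.2635116 ] [0.9031641  0.59995617 0.11273382] 0.9131241206869238
(np.int64(1132), np.float64(-0.15637260576452966))
```

View pics/c11.png

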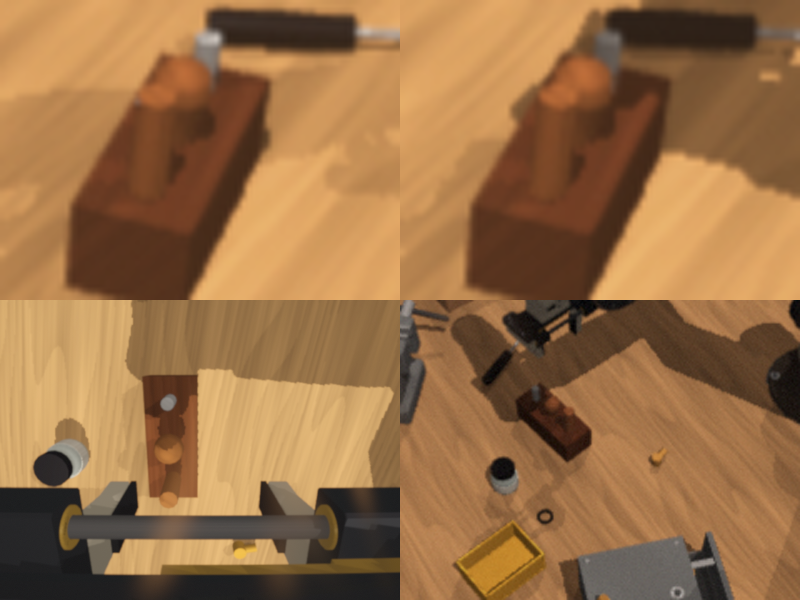

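The dowel stands upright and fully home, with its top at side (326,164) as at the start. Its neighbours are unmoved, the drawer is out and the gripper is clear of everything. Handing in.

```bash
python3 -c "
from bench import ctrl
print(ctrl.finish_job())"
```

```text
the job is handed in; nothing more can be done
None
```

The drawer slid all the way out (about 44 mm measured), pressed open with at most about 8 N in the readings; the dowel is back upright and fully home in its own hole, and the job was handed in at about 28 s of the 51 s allowed.

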